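# Hang the weighing pan, prove it with a tug, slide the drip tray under it

### The job

Hang the weighing pan by its wire bail in the hook of the spring-balance stand; while your fingers still grip it, tug it gently down until the sprung hook arm has dipped about 15 mm (never beyond 25 mm) and hold it there a moment, then let go so that it hangs freely. Only after that, push the drip tray along its guides, under the hanging pan without touching the pan, until it is fully home against the back stop. Do not knock over the glassware or the bottle.

Things in the scene. Friction and masses are not known exactly. Their poses are not given: they have to be found in the camera images.
- stand: Fixed spring-balance stand: grey foot 100 x 110 mm, aluminium column 40 x 44 mm, 266 mm tall. Origin: on the bench under the column; its -x axis points the way the hook arm and the open end of the tray guides point (roughly to the robot), z up.
- hook_seat (a point): Point where the middle of the bail wire lies when hung: 110 mm in front of the column's axis, 183.5 mm above the bench with the arm unloaded; moves with the arm. The hook is a level steel rod 8 mm thick along the stand's x axis with a flat seat 12 mm long in it; behind the seat, towards the column, the rod's top is 16 mm higher than the seat's surface.
- back_stop (a point): Middle of the tray's back stop's face at bench level, 50 mm in front of the stand's origin; the stop is 20 mm high. From it two guide bars, 14 mm high and 76 mm apart inside, run 160 mm along the bench towards the robot, then flare outward for 27 mm more.
- hook_tip (a point): Top of the hook's upturned tip, 20 mm in front of the seat point and 20 mm above the seat's surface (the rod ends 24 mm in front of the seat point). The bail must come over the tip from above and be lowered into the seat.
- hook_arm (a joint): How far the sprung hook arm has dipped (m): 0 unloaded at its upper stop, 0.04 at its lower stop. Spring 400 N/m with 0.4 N net preload; the pan's weight alone dips it 3 to 5 mm, 15 mm takes about 6.5 N in all.
- pan: Weighing pan, 168 mm high, 0.16 to 0.25 kg, standing upright. Origin: centre of underside, z up, y along the bail; a half turn about z makes no difference. Steel dish 76 mm across, 10 mm high; wire bail (7 mm wire, 87 mm wide, in the y-z plane) arched to a peak in the middle; black grip tab on the peak. Hung, its underside is about 55 mm above the bench.
- bail_top (a point): Middle of the bail wire at its peak, 123.5 mm above the pan's underside (wire radius 3.5 mm, so the wire's underside is 120 mm up).
- pan_tab (a point): Grip point in the pan's grip tab, 152 mm above the pan's underside, 28.5 mm straight above bail_top. The tab is 12 mm thick (along the pan's y; pinch it so) x 20 mm (x), reaches from 136 to 168 mm above the underside, and stands on an 8 mm neck above the peak.
- tray: Open drip tray, grey plastic, 125 (x) x 70 (y) x 34 mm high, 0.18 to 0.35 kg, on the bench with its far end already between the guides, 90 to 115 mm short of home. Origin: centre of the underside of the tray proper; +x points to the back stop. Fully home its end touches the stop: origin 62.5 mm in front of back_stop, 112.5 mm in front of the stand's origin.
- tray_handle (a point): Grip point in the tray's upright handle, 102.5 mm towards the robot from the tray's origin, 28 mm above the bench. The handle is a tab 12 mm thick (y) x 22 mm (x), its top 42 mm above the bench, on a flat tongue 24 mm wide, 2 to 8 mm above the bench.
- bottle_clear: Bystander: clear reagent bottle with screw cap, 56 mm wide, 105 mm tall; origin centre of underside.
- flask_conical_100: Bystander: conical glass flask 64 mm wide, 105 mm tall; origin centre of underside.
- beaker_100: Bystander: glass beaker about 60 mm wide, 70 mm tall; origin centre of underside.

How it is judged:
By the outcome, as a careful person would: the job done as asked, in the order asked, and still so for the second after the job is handed in, with the robot touching nothing.
It also fails if it takes over 62 s, if anything falls off the work surface, if the arm or the gripper's body presses on something with over 40 N, if the wrist force passes 120 N, or if a joint passes its speed limit or range.

### The arm

A 6-joint arm with a two-finger parallel gripper is mounted at the origin on a cart in front of the work surface, level with it; the furniture and walls round the work are solid. World frame = base frame: x ahead of the robot, y to its left, z up, the work surface at z = 0. Lengths are in m, angles in rad, forces in N, time in s.
With the tool pointing down it reaches from about 0.325 to 0.775 m from the base axis. Payload 9.3 kg.
Tool frame: the origin (TCP) lies on the mounting face of the last link; the fingertips stand 173 mm ahead of it and the grasp point (between the pads) lies 155 mm ahead of it; z points along the fingers, y is the line along which they close (so a half turn about z gives the same grasp; the last joint's range is limited). The gripper opens to 85 mm and grips with 20 to 120 N. Pads are 22 mm wide; open, the fingers measure 114 mm over their backs; the gripper's body (76 mm by 85 mm) begins 54 mm behind the grasp point. The pads swing forward as they close: fully open they stand 13 mm farther back than shut.
Start: joints at [1.124, 0.259, 0.021, 1.334, 0, 1.418], TCP at [0.159, 0.526, 0.405] pointing down, gripper open.
Joint ranges: [-3.04, 3.04], [-0.91, 1.82], [-1.04, 1.36], [-1.92, 1.95], [-1.52, 1.45], [-3.14, 3.14]. Speed limits (rad/s): [2.22, 2.22, 2.79, 3.14, 3.14, 3.14].

### API

Orientations are given as a unit quaternion [x, y, z, w].
In Python, from bench import robot gives the robot as it stands.
- The arm moves only by the shell command python3 drive.py [OPENING] [FORCE], which reads ROWS from standard input. ROWS is a JSON list that holds a single list of rows (three levels of brackets), with 1 to 12 rows, each of 4 numbers: dx, dy, dz in m, then a turn about the tool's z in rad; each row shifts and turns the commanded pose from where the row before left it, along the tool's axes as they then stand; what a row does not reach is not made up. A row lasts 1/12 s, in which the tool goes at most 0.0417 m and 0.125 rad, less where a joint would pass 70% of its speed; a pose out of reach is approached as far as the arm can. OPENING is the finger opening in m, set as the command begins (- or left out keeps the last). The fingers move at their own pace and stop on an object; FORCE is the grip in N (left out, the last holds). Time passes only in rows, so rows that do not move let the fingers close. It prints the time, the measured TCP pose, the force, the opening and the grip force at its end. Input that does not fit is refused with a message, and nothing moves.
- robot.get_obs(): the state, without advancing time (a new reading comes with each control period).
- robot.snapshot(name): name is "scene" or "top"; returns the picture (384x512x3 uint8, red, green, blue); there is no depth.
- robot.camera_info(name): a dict with "fx", "fy", "cx", "cy" (pixels), "R" (3x3) and "t" (3): a world point X has camera coordinates R X + t. Camera axes: x right, y down, z forward; pixel columns grow to the right and rows downward; lengths in m; the calibration is good to about 2 mm. A picture is of the moment at which its call begins. camera_info takes no time and is no camera call.
- robot.close_job(): hands the job in; it is judged then, once.
The state is a dict: "time": time; "joints": joint angles; "qvel": joint speeds; "joint_torque": joint torques, N m; "tool_pos": TCP position; "ee_rot": TCP orientation; "wrist_force": force on the tool from outside, world axes, zero at the start; "moment": the same for the moment, N m; "finger_gap": finger opening in m; "finger_force": force on a finger pad.
Only numpy, scipy, OpenCV 4.12 (cv2) and the standard library are available. Lean on these libraries where they do the work, as an engineer would, in place of code of your own. Each camera call takes 0.05 s, during which the arm holds its last target. There are 200 camera calls.

## Working session

There is one attempt and no reset: what is moved stays moved. The work goes in short steps, Python scripts to look and compute and a shell command to move; the robot and the scene stay as the last step left them, time stands still between calls to the robot, and variables do not carry over. Pictures are saved under pics/ and viewed, at most 10 in all, crops included, and the job is handed in when it is done.

```bash
ls; mkdir -p pics
python3 - <<'E'
from bench import robot
import cv2,numpy as np
for n in("scene","top"):
    c=robot.camera_info(n);print(n,{k:np.round(v,4).tolist() for k,v in c.items()})
    cv2.imwrite(f"pics/{n}0.png",cv2.cvtColor(robot.snapshot(n),cv2.COLOR_RGB2BGR))
o=robot.get_obs();print(o["time"],o["tool_pos"],o["ee_rot"],o["finger_gap"],o["wrist_force"])
E
```

```text
bench.py
drive.py
pics
scene {'fx': 494.6681, 'fy': 494.6681, 'cx': 249.5034, 'cy': 194.7636, 'R': [[0.684, -0.729, 0.0261], [-0.3127, -0.3254, -0.8923], [0.659, 0.6022, -0.4506]], 't': [-0.4367, 0.3226, 1.3084]}
top {'fx': 401.9199, 'fy': 401.9199, 'cx': 252.483, 'cy': 185.8379, 'R': [[0.0169, -0.9996, 0.0222], [-0.9831, -0.0207, -0.1818], [0.1822, -0.0188, -0.9831]], 't': [-0.0212, 0.6378, 1.2628]}
0.1 [0.15925543 0.5263786  0.40412909] [ 1.46385052e-01  9.89227500e-01 -5.81989457e-04 -1.76745550e-04] 0.08545801133401915 [0.26831387 0.11489411 0.30090646]
```

View pics/scene0.png

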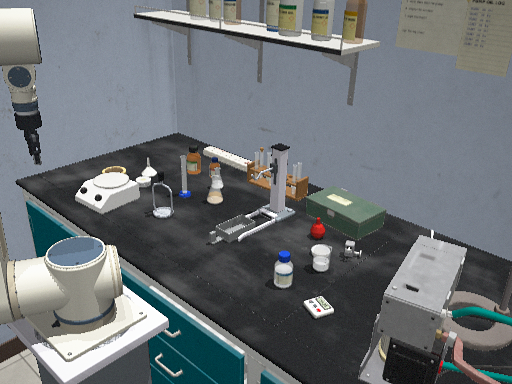

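View pics/top0.png

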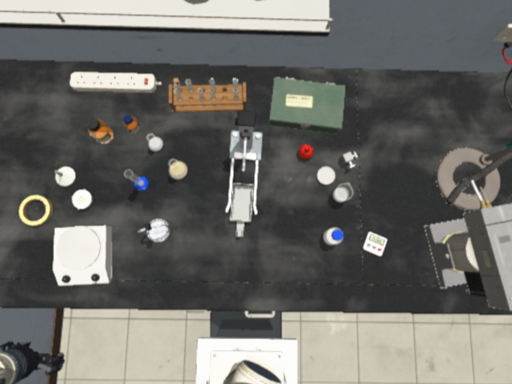

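The scene view shows the pan near (162,200) and the stand with the tray near (250,220). In the top view they are near (157,230) and (243,180). I'll enlarge both.

Run:
```python
import cv2,numpy as np
s=cv2.imread("pics/scene0.png");t=cv2.imread("pics/top0.png")
def crop(im,u,v,w,h,k):
    c=cv2.resize(im[v:v+h,u:u+w],None,fx=k,fy=k,interpolation=cv2.INTER_CUBIC)
    for i in range(0,w,10):
        cv2.line(c,(i*k,0),(i*k,5),(0,255,255),1)
        if i%20==0: cv2.putText(c,str(u+i),(i*k,14),0,.35,(0,255,255),1)
    for i in range(0,h,10):
        cv2.line(c,(0,i*k),(5,i*k),(0,255,255),1)
        if i%20==0: cv2.putText(c,str(v+i),(6,i*k+4),0,.35,(0,255,255),1)
    return c
a=crop(s,200,140,100,110,5)
b=crop(s,140,160,50,60,5)
d=crop(t,130,210,50,50,5)
o=np.zeros((560,760,3),np.uint8)
o[:550,:500]=a;o[:300,505:755]=b;o[305:555,505:755]=d
cv2.imwrite("pics/c1.png",o)
cv2.imwrite("pics/c2.png",crop(t,215,115,60,130,4) if 0 else np.hstack([crop(t,210,120,70,60,5),crop(t,210,180,70,60,5)]))
```

```text
(no output)
```

View pics/c1.png

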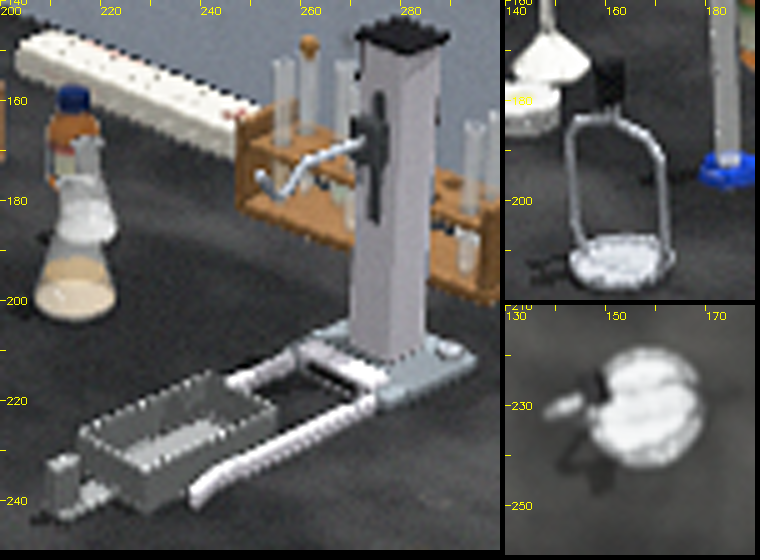

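View pics/c2.png

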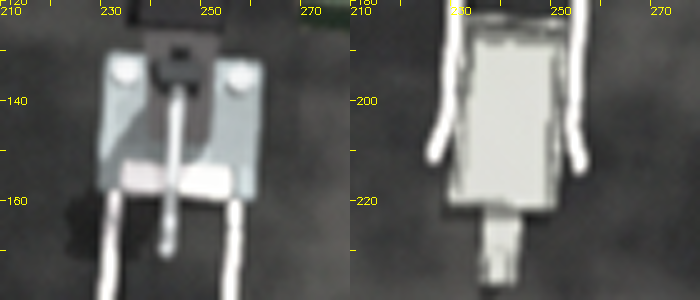

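Composite crop, scene view:
- Pan tab spans (161,171.6) to (161,181), with the bail peak at (161,183). The bail shoulders are at (153.4,186) and (171.4,191), and the dish centre is at (163,212.6).
- Hook tip is at (251,175) and the seat dip at (256,179). The tray handle top is near (212,232).

Top view: the dish is at (158.6,230.4), the hook rod end at (243,171), and the guide bars at u = 233 and 257 on row 160.

Next is a least-squares fit of the stand, tray and pan poses using both views.

```bash
cat > fit.py <<'E'
from bench import robot
import numpy as np
from scipy.optimize import least_squares
C={n:robot.camera_info(n) for n in("scene","top")}
def proj(n,X):
    c=C[n];p=np.asarray(c["R"])@X+np.asarray(c["t"]);return np.array([c["fx"]*p[0]/p[2]+c["cx"],c["fy"]*p[1]/p[2]+c["cy"]])
def tri(a,b):
    return least_squares(lambda X:np.r_[proj("scene",X)-a,proj("top",X)-b],[.5,.1,.1])
def pose(p,l):
    c,s=np.cos(p[2]),np.sin(p[2]);return np.array([p[0]+c*l[0]-s*l[1],p[1]+s*l[0]+c*l[1],l[2]])
def fit(obs,p0):
    f=lambda p:np.concatenate([proj(n,pose(p,l))-uv for n,l,uv in obs])
    r=least_squares(f,p0,loss="soft_l1");return r.x,f(r.x).reshape(-1,2)
E
python3 - <<'E'
from fit import *
r=tri([251,175],[243,170.8]);print("hooktip tri",r.x,r.fun.round(1))
r=tri([212.5,231.5],[239.7,235]);print("handle tri",r.x,r.fun.round(1))
S=[("scene",(-.130,0,.2),(251.5,174.5)),("scene",(-.110,0,.18),(255.5,179)),("scene",(-.05,.048,.01),(260,207.5)),("scene",(-.05,-.048,.01),(275,217.5)),
("scene",(-.02,.022,.266),(270.3,147)),("scene",(.02,-.022,.266),(287.2,149)),("scene",(-.02,-.022,.266),(280,149.5)),
("scene",(-.237,-.055,.007),(238,239)),
("top",(-.134,0,.195),(243,171.4)),("top",(-.06,.044,.02),(232.8,159)),("top",(-.06,-.044,.02),(256.8,160)),("top",(-.21,.044,.014),(230,201)),("top",(-.21,-.044,.014),(255,204))]
x,e=fit(S,[.9,.05,0]);print("stand",x);print(e.round(1))
print("seat",pose(x,(-.11,0,.1835)))
# tray
T=[("scene",(-.0625,.035,.034),(215.8-0,226.5)),("scene",(-.0625,-.035,.034),(230,235)),("scene",(.0625,-.035,.034),(255,222)),("scene",(.0625,.035,.034),(242,215)),("scene",(-.1025,0,.042),(212.5,231.8)),
("top",(-.0625,.035,.034),(229.5,220)),("top",(-.0625,-.035,.034),(251,221.5)),("top",(-.1135,0,.042),(239.5,236.5))]
x,e=fit(T,[.6,.05,0]);print("tray",x);print(e.round(1))
P=[("scene",(0,0,.168),(161,172)),("scene",(0,0,.1235),(161,183)),("scene",(0,0,.005),(163,212.6)),("top",(0,0,.006),(158.6,230.4))]
for y0 in(0,1,2):
    x,e=fit(P+[("scene",(0,.0435,.105),(153.4,187)),("scene",(0,-.0435,.105),(171.4,192.5))],[.5,.2,y0]);print("pan",x);print(e.round(1).tolist())
    print([proj("top",pose(x,l)).round(1) for l in((0,0,.168),(0,.0435,.1),(0,-.0435,.1))])
E
```

```text
hooktip tri [0.65813422 0.02130935 0.19734498] [-0.6  0.1  0.3 -0.4]
handle tri [0.48067023 0.02632045 0.04835239] [-1.4  0.1  1.  -1. ]
stand [ 0.79500921  0.01499414 -0.05165029]
[[ 0.3 -0.8]
 [ 0.3 -1.5]
 [-3.2  3. ]
 [ 0.6  2.7]
 [ 0.3 -1. ]
 [ 0.5 -2.2]
 [-0.2  0.1]
 [ 0.6  1.1]
 [ 0.2 -1.8]
 [-0.9 -0. ]
 [ 0.8  0.8]
 [-1.5  1.5]
 [-0.4  0.4]]
seat [0.68515591 0.02067315 0.1835    ]
tray [ 0.58865409  0.02199241 -0.06382554]
[[-1.3 -0.2]
 [-1.9 -0.5]
 [ 0.4  0.2]
 [-0.3 -0.3]
 [-0.6  0.6]
 [ 1.  -0.5]
 [ 0.7 -0.3]
 [ 0.2 -0.8]]
pan [0.49337759 0.29800128 0.16566736]
[[-0.3, 0.4], [0.3, 0.8], [0.1, 0.4], [0.8, -1.0], [-0.8, -1.7], [-0.6, -0.8]]
[array([148.1, 225.3]), array([139.1, 229.2]), array([167.2, 225.1])]
pan [0.49337759 0.29800128 0.16566736]
[[-0.3, 0.4], [0.3, 0.8], [0.1, 0.4], [0.8, -1.0], [-0.8, -1.7], [-0.6, -0.8]]
[array([148.1, 225.3]), array([139.1, 229.2]), array([167.2, 225.1])]
pan [0.49453165 0.29995657 1.49326838]
[[-0.4, 0.1], [0.3, 0.5], [0.0, 0.1], [0.2, -1.3], [-2.3, 4.7], [0.3, -7.6]]
[array([147.4, 224.9]), array([150.6, 240.8]), array([154.5, 212.9])]
```

```bash
cat >> fit.py <<'E'
from scipy.spatial.transform import Rotation as Ro
def go(x,y,z,ang):
    "tool-axis shift to put the TCP at x,y,z and turn so that tool y has world yaw ang (mod pi)"
    o=robot.get_obs();M=Ro.from_quat(o["ee_rot"]).as_matrix()
    d=M.T@(np.array([x,y,z])-o["tool_pos"]);a=np.arctan2(M[1,1],M[0,1])
    t=-((ang-a+np.pi/2)%np.pi-np.pi/2)
    c,s=np.cos(t),np.sin(t);d2=[c*d[0]+s*d[1],-s*d[0]+c*d[1],d[2]]
    print("tilt",(np.arccos(-M[2,2])).round(4),"yaw",a.round(3),"turn",t.round(3),"shift(before turn)",d.round(4),"shift(after turn)",np.round(d2,4))
E
python3 - <<'E'
from fit import *
S=[("scene",(-.132,0,.197),(251.6,174.7)),("scene",(-.112,0,.176),(256,178.6)),
("scene",(-.02,.022,.266),(270.3,147)),("scene",(.02,-.022,.266),(287.2,149)),("scene",(-.02,-.022,.266),(280,149.5)),
("scene",(-.02,-.022,.01),(280.5,212)),("top",(-.134,0,.195),(243,171.4)),("top",(-.06,.044,.02),(232.8,159)),("top",(-.06,-.044,.02),(256.8,160)),("top",(-.21,.044,.014),(230,201)),("top",(-.21,-.044,.014),(255,204)),("scene",(-.237,-.055,.007),(238,239)),("top",(-.05,.044,.014),(233,158))]
x,e=fit(S,[.8,.015,0]);print("stand",x);print(e.round(1).tolist());print("seat",pose(x,(-.11,0,.1835)))
go(.493,.298,.38,1.737)
E
echo '[[[0,0,0,-0.115],[0,0,0,-0.115],[0,0,0,-0.115],[0,0,0,-0.115]]]' | python3 drive.py 0.06 40; echo '[[[-0.0243,-0.0234,0,0],[-0.0243,-0.0234,0,0],[-0.0243,-0.0234,0,0],[-0.0243,-0.0234,0,0],[-0.0243,-0.0234,0,0],[-0.0243,-0.0234,0,0],[-0.0243,-0.0234,0,0],[-0.0243,-0.0234,0,0],[-0.0243,-0.0234,0,0],[-0.0243,-0.0234,0,0],[-0.0243,-0.0234,0.012,0],[-0.0243,-0.0234,0.012,0]]]' | python3 drive.py; echo '[[[0,0,0,0],[0,0,0,0]]]' | python3 drive.py
python3 - <<'E'
from fit import *
import cv2
go(.493,.298,.307,1.737)
ims=[]
for n,(u,v) in(("scene",(120,130)),("top",(110,190))):
    im=cv2.cvtColor(robot.snapshot(n),cv2.COLOR_RGB2BGR)
    ims.append(cv2.resize(im[v:v+100,u:u+78],None,fx=5,fy=5,interpolation=cv2.INTER_CUBIC))
cv2.imwrite("pics/c3.png",np.hstack(ims))
E
```

```text
time: 0.43
tool_pos: [0.1593, 0.5264, 0.4043]
ee_rot: [-0.086, 0.996, -0.0, -0.0]
wrist_force: [-0.1, -0.5, 0.1]
finger_gap: 0.0599
finger_force: 0.0
time: 1.43
tool_pos: [0.4946, 0.2966, 0.3806]
ee_rot: [-0.083, 0.997, 0.0, 0.0]
wrist_force: [-0.5, 1.2, -0.2]
finger_gap: 0.0605
finger_force: 0.0
time: 1.6
tool_pos: [0.4945, 0.2965, 0.3792]
ee_rot: [-0.082, 0.997, -0.0, -0.001]
wrist_force: [0.3, 0.2, 0.2]
finger_gap: 0.06
finger_force: 0.0
tilt 0.0027 yaw 1.734 turn -0.003 shift(before turn) [0.0011 0.0018 0.0722] shift(after turn) [0.0011 0.0018 0.0722]
```

View pics/c3.png

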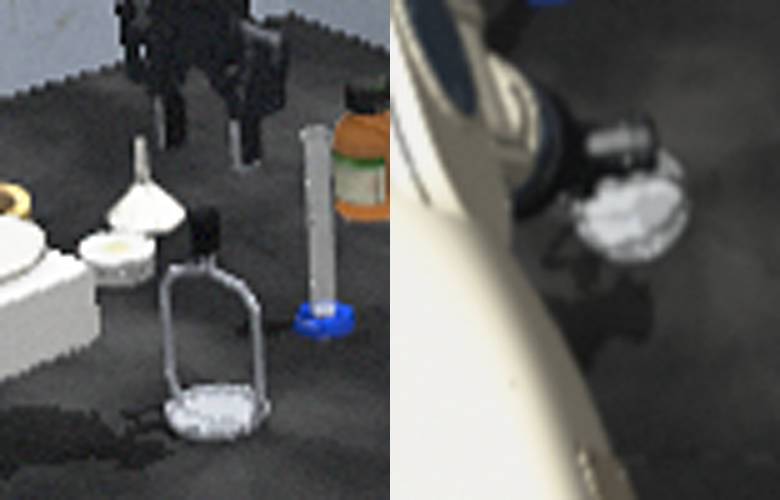

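The fingers straddle the tab: their tips are at crop pixels (172,145) and (245,165), and the tab is at (205,230). Now I descend and grip.

```bash
echo '[[[0.001,0.001,0.018,0],[0,0.001,0.018,0],[0,0,0.018,0],[0,0,0.018,0],[0,0,0,0],[0,0,0,0]]]' | python3 drive.py; echo '[[[0,0,0,0],[0,0,0,0],[0,0,0,0],[0,0,0,0],[0,0,0,0],[0,0,0,0],[0,0,0,0],[0,0,0,0]]]' | python3 drive.py 0 60;echo '[[[0,0,-0.01,0],[0,0,-0.02,0],[0,0,-0.02,0],[0,0,-0.02,0],[0,0,-0.015,0],[0,0,-0.005,0],[0,0,0,0],[0,0,0,0]]]' | python3 drive.py
python3 - <<'E'
from fit import *
import cv2
p=pose((.6852,.0197,-.0506),(-.085,0,.39));go(*p,1.520)
ims=[]
for n,(u,v) in(("scene",(120,110)),("top",(110,190))):
    im=cv2.cvtColor(robot.snapshot(n),cv2.COLOR_RGB2BGR)
    ims.append(cv2.resize(im[v:v+110,u:u+78],None,fx=5,fy=5,interpolation=cv2.INTER_CUBIC))
cv2.imwrite("pics/c4.png",np.hstack(ims))
E
```

```text
time: 2.2
tool_pos: [0.4911, 0.3003, 0.309]
ee_rot: [-0.084, 0.996, -0.0, -0.0]
wrist_force: [-0.1, 0.1, 1.1]
finger_gap: 0.0602
finger_force: 0.0
time: 2.87
tool_pos: [0.4923, 0.2996, 0.3095]
ee_rot: [-0.083, 0.997, 0.0, 0.001]
wrist_force: [1.2, -0.1, 5.4]
finger_gap: 0.0109
finger_force: 61.3
time: 3.53
tool_pos: [0.4919, 0.2995, 0.398]
ee_rot: [-0.083, 0.997, -0.0, -0.001]
wrist_force: [-0.3, -0.3, -3.2]
finger_gap: 0.0111
finger_force: 60.3
tilt 0.0011 yaw 1.737 turn 0.217 shift(before turn) [-0.0614 -0.2896  0.008 ] shift(after turn) [-0.1223 -0.2696  0.008 ]
```

View pics/c4.png

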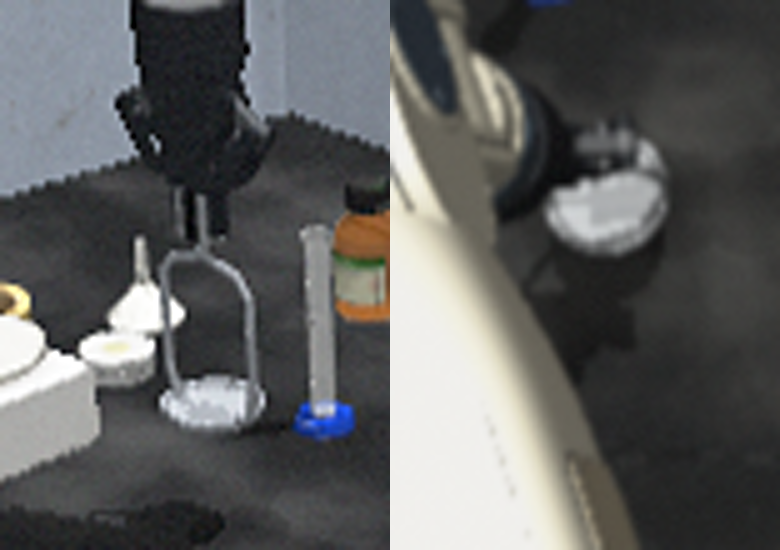

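The pan is held upright: the bail neck is at crop (203,245) and the dish is level at (213,403). Next I turn it and carry it to the front of the hook.

```bash
echo '[[[0,0,0,0.054],[0,0,0,0.054],[0,0,0,0.054],[0,0,0,0.055]]]' | python3 drive.py - 80;echo '[[[-0.006,-0.0135,0,0],[-0.0115,-0.0256,0,0],[-0.0115,-0.0256,0,0],[-0.0115,-0.0256,0,0],[-0.0115,-0.0256,0,0],[-0.0115,-0.0256,0,0],[-0.0115,-0.0256,0,0],[-0.0115,-0.0256,0,0],[-0.0115,-0.0256,0,0],[-0.0115,-0.0256,0,0],[-0.0115,-0.0256,0,0],[-0.006,-0.0135,0,0]]]' | python3 drive.py;echo '[[[0,0,0,0],[0,0,0,0],[0,0,0,0],[0,0,0,0]]]' | python3 drive.py
python3 - <<'E'
from fit import *
import cv2
go(.6852,.0197,.398,1.520)
im=cv2.cvtColor(robot.snapshot("scene"),cv2.COLOR_RGB2BGR)[110:250,190:310]
t=cv2.cvtColor(robot.snapshot("top"),cv2.COLOR_RGB2BGR)[120:260,210:280]
cv2.imwrite("pics/c5.png",cv2.resize(np.hstack([im,t]),None,fx=4,fy=4,interpolation=cv2.INTER_CUBIC))
E
```

```text
time: 3.97
tool_pos: [0.4919, 0.2995, 0.3974]
ee_rot: [0.027, 1.0, -0.0, -0.001]
wrist_force: [0.4, -0.0, -1.8]
finger_gap: 0.0105
finger_force: 80.8
time: 4.97
tool_pos: [0.6053, 0.0078, 0.3972]
ee_rot: [0.026, 1.0, -0.0, -0.001]
wrist_force: [0.2, 0.4, -2.7]
finger_gap: 0.0105
finger_force: 80.8
time: 5.3
tool_pos: [0.6041, 0.0115, 0.3985]
ee_rot: [0.025, 1.0, 0.0, -0.0]
wrist_force: [-0.3, 0.6, -2.3]
finger_gap: 0.0105
finger_force: 80.8
tilt 0.0006 yaw 1.521 turn 0.001 shift(before turn) [-0.0806  0.0122  0.0005] shift(after turn) [-0.0806  0.0123  0.0005]
```

View pics/c5.png

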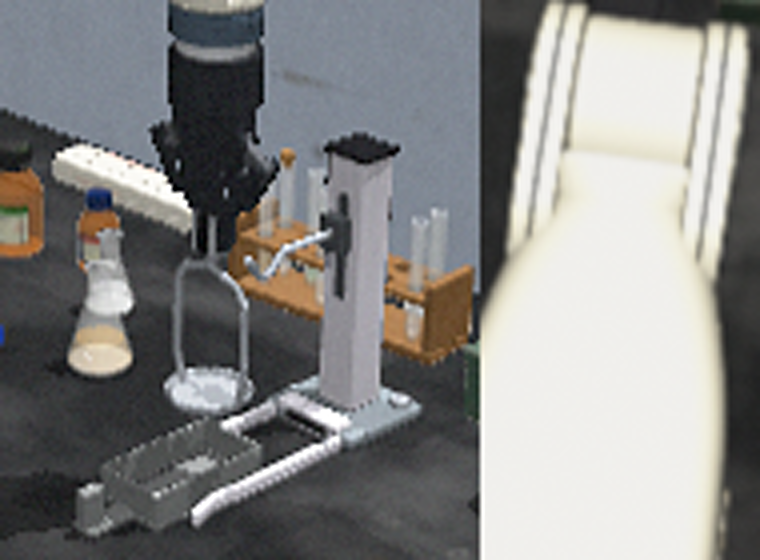

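```bash
echo '[[[0,0.006,0,0],[0,0.006,0,0],[-0.015,0,0,0],[-0.02,0,0,0],[-0.02,0,0,0],[-0.015,0,0,0],[-0.009,0,0,0],[0,0,0,0],[0,0,0,0],[0,0,0,0],[0,0,0,0]]]' | python3 drive.py
python3 - <<'E'
from fit import *
import cv2
go(.6852,.0197,.398,1.520)
o=robot.get_obs()["tool_pos"];print("bail top proj",proj("scene",o-[0,0,.186]),"neck",proj("scene",o-[0,0,.178]),"seat",proj("scene",np.array([.6852,.0197,.1835])))
im=cv2.cvtColor(robot.snapshot("scene"),cv2.COLOR_RGB2BGR)[145:220,225:300]
cv2.imwrite("pics/c6.png",cv2.resize(im,None,fx=8,fy=8,interpolation=cv2.INTER_CUBIC))
E
```

```text
time: 6.32
tool_pos: [0.6833, 0.0188, 0.399]
ee_rot: [0.025, 1.0, 0.0, 0.0]
wrist_force: [0.2, -0.9, -2.4]
finger_gap: 0.0107
finger_force: 80.8
tilt 0.0001 yaw 1.52 turn 0.0 shift(before turn) [-0.0018  0.0009  0.001 ] shift(after turn) [-0.0018  0.001   0.001 ]
bail top proj [256.16939438 168.94747517] neck [256.24567384 166.77780406] seat [256.08002189 176.64431773]
```

View pics/c6.png

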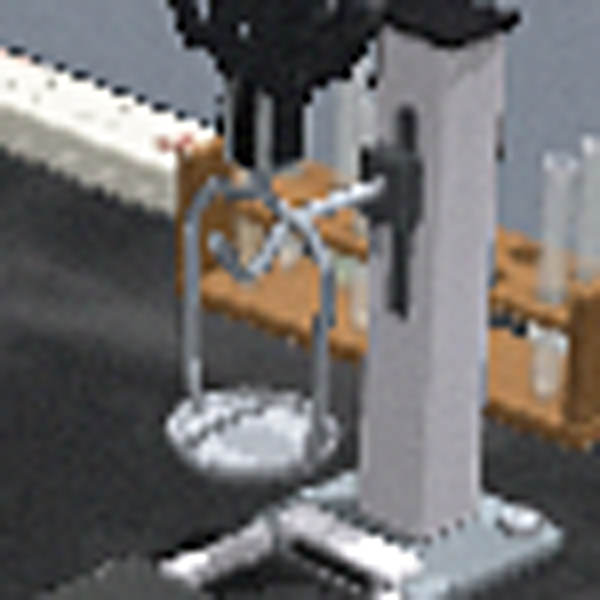

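The bail peak is at crop (262,185), image (257.8,168.1). The rod passes through the loop, with the seat's low point at crop (247,275), image (255.8,179.4). The peak sits about 1.5 px too deep, so I shift slightly back and to the left, then lower while watching the force.

```bash
echo '[[[0.003,0.002,0,0],[0,0,0,0],[0,0,0.006,0],[0,0,0.006,0],[0,0,0.006,0],[0,0,0.005,0],[0,0,0,0],[0,0,0,0],[0,0,0,0]]]' | python3 drive.py;echo '[[[0,0,0.003,0],[0,0,0,0],[0,0,0,0]]]' | python3 drive.py;echo '[[[0,0,0.003,0],[0,0,0,0],[0,0,0,0]]]' | python3 drive.py
python3 - <<'E'
from fit import *
import cv2
o=robot.get_obs();print(o["wrist_force"],o["moment"])
o=o["tool_pos"];print("bail top proj",proj("scene",o-[0,0,.186]))
im=cv2.cvtColor(robot.snapshot("scene"),cv2.COLOR_RGB2BGR)[145:220,225:300]
cv2.imwrite("pics/c7.png",cv2.resize(im,None,fx=8,fy=8,interpolation=cv2.INTER_CUBIC))
E
```

```text
time: 7.12
tool_pos: [0.6812, 0.0206, 0.3757]
ee_rot: [0.025, 1.0, -0.0, 0.0]
wrist_force: [1.2, 0.4, -2.8]
finger_gap: 0.011
finger_force: 80.7
time: 7.37
tool_pos: [0.6811, 0.0206, 0.3726]
ee_rot: [0.025, 1.0, 0.0, -0.0]
wrist_force: [0.1, 0.2, -2.9]
finger_gap: 0.0107
finger_force: 80.7
time: 7.62
tool_pos: [0.6811, 0.0206, 0.3696]
ee_rot: [0.025, 1.0, 0.0, 0.0]
wrist_force: [1.0, 0.0, -2.1]
finger_gap: 0.0108
finger_force: 80.8
[ 1.03834214  0.00539934 -2.12910877] [ 0.00065297 -0.00957107 -0.00884081]
bail top proj [255.07294341 176.8855136 ]
```

View pics/c7.png

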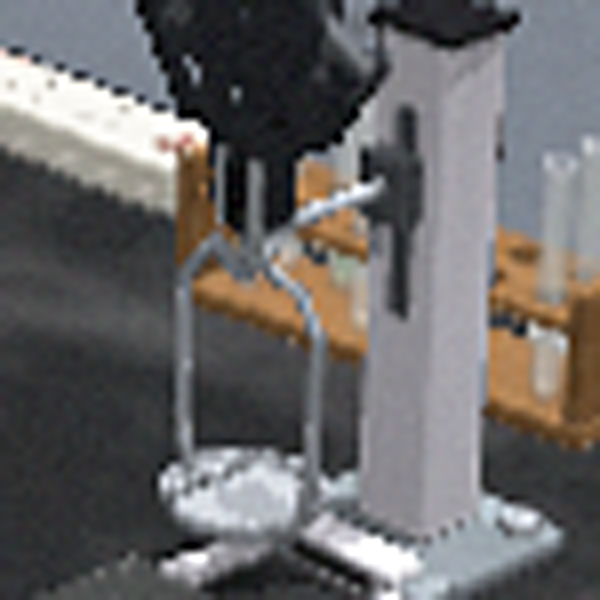

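The bail peak now sits at the seat, with the neck at crop (255,240) above the hook's low point at (245,275). I lower in small steps and watch Fz.

```bash
echo '[[[0,0,0.003,0],[0,0,0,0],[0,0,0,0]]]' | python3 drive.py|grep -E "pos|wrist";echo '[[[0,0,0.003,0],[0,0,0,0],[0,0,0,0]]]' | python3 drive.py|grep -E "pos|wrist";echo '[[[0,0,0.003,0],[0,0,0,0],[0,0,0,0]]]' | python3 drive.py|grep -E "pos|wrist";echo '[[[0,0,0,0],[0,0,0,0]]]' | python3 drive.py|grep -E "pos|wrist"
```

```text
tool_pos: [0.6811, 0.0206, 0.3666]
wrist_force: [0.7, 0.9, -1.1]
tool_pos: [0.6811, 0.0206, 0.3637]
wrist_force: [0.9, -0.2, 0.1]
tool_pos: [0.6811, 0.0206, 0.3607]
wrist_force: [-0.8, -0.5, 1.8]
tool_pos: [0.6811, 0.0206, 0.3608]
wrist_force: [0.7, 0.1, 1.4]
```

Fz rises at 400 N/m, and both force and geometry put the dip at about 8.7 mm. I go down 6.5 mm more and hold.

```bash
echo '[[[0,0,0.0035,0],[0,0,0.003,0],[0,0,0,0],[0,0,0,0],[0,0,0,0],[0,0,0,0],[0,0,0,0],[0,0,0,0],[0,0,0,0],[0,0,0,0],[0,0,0,0],[0,0,0,0]]]' | python3 drive.py|grep -E "time|pos|wrist";echo '[[[0,0,0,0],[0,0,0,0],[0,0,0,0],[0,0,0,0],[0,0,0,0],[0,0,0,0]]]' | python3 drive.py|grep -E "time|pos|wrist"
python3 - <<'E'
from fit import *
import cv2
im=cv2.cvtColor(robot.snapshot("scene"),cv2.COLOR_RGB2BGR)[145:220,225:300]
cv2.imwrite("pics/c8.png",cv2.resize(im,None,fx=8,fy=8,interpolation=cv2.INTER_CUBIC))
E
```

```text
time: 9.58
tool_pos: [0.6811, 0.0206, 0.3542]
wrist_force: [0.2, 0.7, 3.5]
time: 10.08
tool_pos: [0.6811, 0.0206, 0.3542]
wrist_force: [1.1, 1.1, 4.2]
```

View pics/c8.png

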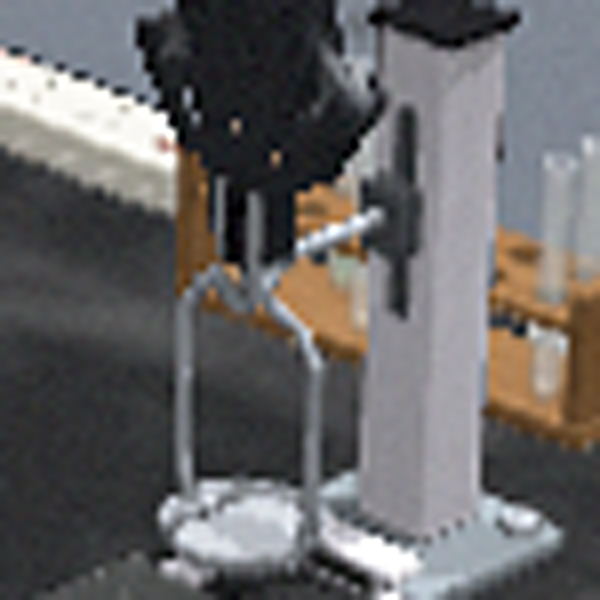

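The hook arm has dipped by about 15 mm, with the arm root at crop (380,215) against (380,188) before, and it was held for over 1.3 s. I ease up until the wrist load is near zero, then release.

```bash
echo '[[[0,0,-0.003,0],[0,0,-0.003,0],[0,0,-0.003,0],[0,0,-0.001,0],[0,0,0,0],[0,0,0,0],[0,0,0,0],[0,0,0,0]]]' | python3 drive.py|grep -E "time|pos|wrist";echo '[[[0,0,0,0],[0,0,0,0],[0,0,0,0],[0,0,0,0],[0,0,0,0],[0,0,0,0]]]' | python3 drive.py 0.05;echo '[[[0,0,-0.005,0],[0,0,-0.01,0],[0,0,-0.02,0],[0,0,-0.03,0],[0,0,-0.03,0],[0,0,0,0],[0,0,0,0]]]' | python3 drive.py
python3 - <<'E'
from fit import *
import cv2
p=pose((.5887,.0215,-.057),(-.1025,0,.2));go(*p,1.514)
im=cv2.cvtColor(robot.snapshot("scene"),cv2.COLOR_RGB2BGR)[135:245,195:305]
cv2.imwrite("pics/c9.png",cv2.resize(im,None,fx=5,fy=5,interpolation=cv2.INTER_CUBIC))
E
```

```text
time: 10.8
tool_pos: [0.6811, 0.0206, 0.3639]
wrist_force: [1.8, 0.9, -0.1]
time: 11.3
tool_pos: [0.681, 0.0206, 0.3642]
ee_rot: [0.025, 1.0, -0.0, -0.0]
wrist_force: [-0.7, 0.3, 0.1]
finger_gap: 0.05
finger_force: 0.0
time: 11.88
tool_pos: [0.6809, 0.0206, 0.4621]
ee_rot: [0.025, 1.0, -0.0, 0.002]
wrist_force: [0.0, 1.0, -0.2]
finger_gap: 0.0499
finger_force: 0.0
tilt 0.0047 yaw 1.52 turn 0.006 shift(before turn) [ 0.1959 -0.0031  0.2612] shift(after turn) [ 0.1959 -0.0043  0.2612]
```

View pics/c9.png

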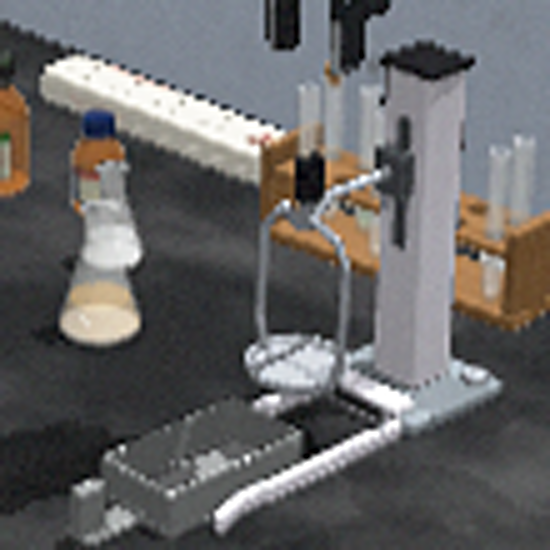

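The pan hangs free: tab at crop (310,178), dish level at (295,362). The tray handle is at crop (88,500), image (212.6,235). I've now viewed 11 pictures, one over the limit of 10, so from here I check only with numbers. Next I back off and descend to the handle.

```bash
echo '[[[0.012,0,0,0],[0.028,0,0,0],[0.033,0,0,0],[0.033,0,0,0],[0.033,0,0,0],[0.033,0,0,0],[0.018,-0.002,0,0],[0.006,-0.002,0,0],[0,0,0,0],[0,0,0,0]]]' | python3 drive.py|grep -E "pos|time";echo '[[[0,0,0.015,0],[0,0,0.03,0],[0,0,0.035,0],[0,0,0.035,0],[0,0,0.035,0],[0,0,0.03,0],[0,0,0.02,0],[0,0,0.01,0],[0,0,0,0],[0,0,0,0]]]' | python3 drive.py
python3 - <<'E'
from fit import *
p=pose((.5887,.0225,-.057),(-.1025,0,.187));print(p);go(*p,1.517)
E
```

```text
time: 12.77
tool_pos: [0.4856, 0.0264, 0.459]
time: 13.6
tool_pos: [0.4861, 0.0265, 0.2483]
ee_rot: [0.025, 1.0, 0.0, -0.001]
wrist_force: [0.1, 0.5, 0.4]
finger_gap: 0.0498
finger_force: 0.0
[0.48636647 0.02833934 0.187     ]
tilt 0.0021 yaw 1.52 turn 0.003 shift(before turn) [-0.0003  0.0019  0.0613] shift(after turn) [-0.0003  0.0019  0.0613]
```

```bash
echo '[[[0,0.002,0.02,0],[0,0,0.02,0],[0,0,0.01,0],[0,0,0.007,0],[0,0,0.003,0],[0,0,0,0],[0,0,0,0]]]' | python3 drive.py;echo '[[[0,0,0,0],[0,0,0,0],[0,0,0,0],[0,0,0,0],[0,0,0,0],[0,0,0,0],[0,0,0,0]]]' | python3 drive.py 0 30
python3 - <<'E'
from fit import *
go(*pose((.7951,.0142,-.0506),(-.215,0,.187)),1.520)
E
```

```text
time: 14.18
tool_pos: [0.4858, 0.0285, 0.1899]
ee_rot: [0.025, 1.0, -0.0, 0.001]
wrist_force: [1.0, -0.5, -0.3]
finger_gap: 0.0501
finger_force: 0.0
time: 14.77
tool_pos: [0.4853, 0.0286, 0.1896]
ee_rot: [0.025, 1.0, 0.0, 0.0]
wrist_force: [-0.7, 1.5, 6.1]
finger_gap: 0.0113
finger_force: 30.0
tilt 0.0008 yaw 1.52 turn 0.0 shift(before turn) [-0.0951  0.0013  0.0027] shift(after turn) [-0.0951  0.0013  0.0027]
```

```bash
echo '[[[-0.004,0,-0.001,0],[-0.008,0,0,0],[-0.008,0,0,0],[-0.008,0,0,0],[-0.008,0,0,0],[-0.008,0,0,0],[-0.008,0,0,0],[-0.008,0,0,0],[-0.008,0,0,0],[-0.008,0,0,0],[-0.004,0,0,0],[0,0,0,0]]]' | python3 drive.py;echo '[[[-0.003,0,0,0],[-0.002,0,0,0],[0,0,0,0],[0,0,0,0]]]' | python3 drive.py | grep -E "pos|wrist"; echo '[[[-0.002,0,0,0],[-0.002,0,0,0],[0,0,0,0],[0,0,0,0]]]' | python3 drive.py | grep -E "pos|wrist"
```

```text
time: 15.77
tool_pos: [0.5662, 0.0245, 0.1901]
ee_rot: [0.025, 1.0, 0.0, 0.001]
wrist_force: [1.2, 3.0, -1.8]
finger_gap: 0.0115
finger_force: 29.4
tool_pos: [0.57, 0.0243, 0.1901]
wrist_force: [-1.2, 4.8, -2.9]
tool_pos: [0.5739, 0.0241, 0.1902]
wrist_force: [-1.1, 4.6, -1.3]
```

```bash
for i in 1; do :; done; echo '[[[-0.001,0.0015,0,0],[-0.002,0,0,0],[0,0,0,0],[0,0,0,0]]]' | python3 drive.py | grep -E "pos|wrist"; echo '[[[-0.002,0,0,0],[0,0,0,0],[0,0,0,0]]]' | python3 drive.py | grep -E "pos|wrist"; echo '[[[-0.002,0,0,0],[0,0,0,0],[0,0,0,0]]]' | python3 drive.py | grep -E "pos|wrist"
```

```text
tool_pos: [0.5766, 0.0253, 0.19]
wrist_force: [-5.5, 1.5, -0.5]
tool_pos: [0.5772, 0.0253, 0.1898]
wrist_force: [-13.8, 0.8, 5.1]
tool_pos: [0.5779, 0.0253, 0.1897]
wrist_force: [-22.4, 1.1, 11.2]
```

The force builds stiffly at tool x ≈ 0.577 after about 91.5 mm of travel, which fits the stop. A small wiggle under light load will rule out a jam before I release.

```bash
echo '[[[0,0.0015,0,0],[0,0,0,0],[0,-0.003,0,0],[0,0,0,0],[0,0.0015,0,0],[0,0,0,0]]]' | python3 drive.py | grep -E "pos|wrist";echo '[[[0.004,0,0,0],[0,0,0,0],[0,0,0,0]]]' | python3 drive.py | grep -E "pos|wrist"; echo '[[[0,0,0,0],[0,0,0,0],[0,0,0,0],[0,0,0,0]]]' | python3 drive.py 0.03; echo '[[[0,0,-0.01,0],[0,0,-0.02,0],[0,0,-0.01,0],[0,0,0,0],[0,0,0,0]]]' | python3 drive.py|tail -3
```

```text
tool_pos: [0.5779, 0.0254, 0.1897]
wrist_force: [-21.6, 1.2, 10.8]
tool_pos: [0.5766, 0.0251, 0.19]
wrist_force: [-6.9, -0.4, -0.8]
time: 18.35
tool_pos: [0.5777, 0.0252, 0.1905]
ee_rot: [0.025, 1.0, -0.0, 0.001]
wrist_force: [-1.0, 0.5, -0.7]
finger_gap: 0.03
finger_force: 0.0
wrist_force: [-0.1, 0.6, -0.3]
finger_gap: 0.03
finger_force: 0.0
```

```bash
echo '[[[0.015,0,0,0],[0.03,0,0,0],[0.03,0,0,0],[0.02,0,-0.01,0],[0.01,0,-0.02,0],[0,0,-0.03,0],[0,0,-0.03,0],[0,0,-0.01,0],[0,0,0,0],[0,0,0,0],[0,0,0,0],[0,0,0,0]]]' | python3 drive.py|head -2
python3 - <<'E'
from fit import *
import cv2
b=cv2.resize(cv2.imread("pics/c9.png"),(110,110),interpolation=cv2.INTER_AREA)
im=cv2.cvtColor(robot.snapshot("scene"),cv2.COLOR_RGB2BGR);cv2.imwrite("pics/end.png",im)
s0=cv2.imread("pics/scene0.png")
def match(src,x,y,w,h,name,im=im):
    T=src[y:y+h,x:x+w];return T
for nm,T,(x,y) in(("tab+bail",b[25:62,48:72],(243,160)),("dish",b[64:82,46:72],(241,199)),("tray handle",s0[229:246,207:220],(207,229)),("flask",s0[165:205,205:225],(205,165)),("bottle",s0[248:292,270:296],(270,248)),("beaker",s0[242:274,308:334],(308,242))):
    r=cv2.matchTemplate(im,T,cv2.TM_CCOEFF_NORMED);_,m,_,l=cv2.minMaxLoc(r);print(nm,"was",(x,y),"now",l,round(m,2))
h=pose((.792,.0148,-.0506),(-.215,0,.028));h0=np.array([.4853,.0286,.028]);print("expected handle shift px",proj("scene",h)-proj("scene",h0))
print(robot.get_obs()["time"],robot.get_obs()["wrist_force"])
E
```

```text
time: 19.77
tool_pos: [0.4721, 0.0307, 0.3287]
tab+bail was (243, 160) now (243, 160) 0.99
dish was (241, 199) now (241, 199) 0.87
tray handle was (207, 229) now (233, 225) 0.63
flask was (205, 165) now (311, 232) 0.59
bottle was (270, 248) now (270, 248) 1.0
beaker was (308, 242) now (308, 242) 1.0
expected handle shift px [20.33613423 -9.57103386]
19.8167 [ 0.06363999  0.35061091 -0.98454625]
```

The pan, bottle and beaker are unmoved, but the arm hides the flask. I raise the arm and recheck the flask and handle.

```bash
echo '[[[0,0,-0.03,0],[0,0,-0.03,0],[0,0,-0.03,0],[0,0,-0.03,0],[0,0,-0.03,0],[0,0,-0.02,0],[0,0,0,0],[0,0,0,0]]]' | python3 drive.py|head -2
python3 - <<'E'
from fit import *
import cv2
im=cv2.cvtColor(robot.snapshot("scene"),cv2.COLOR_RGB2BGR);cv2.imwrite("pics/end2.png",im)
s0=cv2.imread("pics/scene0.png")
for nm,(x,y,w,h),R in(("flask",(205,165,20,40),8),("tray front+handle",(207,222,26,22),30),("handle",(208,229,10,14),30)):
    x0,y0=max(x-R,0),y-R;W=im[y0:y+h+R,x0:x+w+R]
    r=cv2.matchTemplate(W,s0[y:y+h,x:x+w],cv2.TM_CCOEFF_NORMED);_,m,_,l=cv2.minMaxLoc(r);print(nm,"shift",(l[0]+x0-x,l[1]+y0-y),round(m,2))
E
```

```text
time: 20.48
tool_pos: [0.4726, 0.0307, 0.5]
flask shift (0, 0) 1.0
tray front+handle shift (-5, -4) 0.5
handle shift (21, -10) 0.69
```

The flask is unmoved. The handle has shifted (21,-10) px, against the (20.3,-9.6) px expected with the tray fully home.

```bash
python3 -c "
from bench import robot
print(robot.close_job())"
```

```text
the job is handed in; nothing more can be done
None
```

The job is handed in at about 20.5 s: the pan was tugged to a dip of about 15 mm, held and let go, and it hangs freely in the hook; the tray was then pushed home against the stop, and the glassware and bottle did not move. I viewed 11 pictures, one over the limit of 10.

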